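Recover the shaft-polishing slide from an overrun

ROBOT

A 6-joint arm with a two-finger parallel gripper is mounted at the origin on the work surface. World frame = base frame: x ahead of the robot, y to its left, z up, the work surface at z = 0. Lengths are in m, angles in rad, forces in N, time in s.
With the tool pointing down it reaches from about 0.35 to 0.975 m from the base axis. Payload 4.9 kg.
Tool frame: the origin (TCP) lies at the very end of the fingers, on their centre line; the grasp point (between the pads) lies 19 mm behind it; y points along the fingers, z is the direction in which the jaws open and shut, and the axes are right-handed (so a half turn about y gives the same grasp; the last joint's range is limited). The gripper opens to 85 mm and grips with 20 to 120 N. Pads are 22 mm wide; open, the fingers measure 114 mm over their backs; the gripper's body (76 mm by 85 mm) begins 54 mm behind the grasp point. The pads swing forward as they close: fully open they stand 13 mm farther back than shut.
Start: joints at [-1.386, 0.053, 1.613, -0, 1.476, -0.119], TCP at [0.187, -0.596, 0.231] pointing down, gripper open.
Joint ranges: [-3.01, 3.01], [-1.01, 2.22], [0.06, 2.58], [-1.02, 4.17], [0.09, 2.62], [-3.14, 3.14]. Speed limits (rad/s): [2.57, 2.57, 3.14, 3.14, 3.14, 3.14].

INTERFACE

Orientations are given as a rotation vector (axis times angle).
In Python, from station import ctrl gives the robot as it stands.
- The arm moves only by the tool arm_command, never from a script. Its argument "steps" is a list of rows, each a list of 3 entries, a list of its own where there are three numbers: the shift along the tool's x, y, z in m, then the turn, a rotation vector about the tool's x, y, z in degrees, then the opening, from 0 (shut) to 1 (fully open). In form: [[[dx, dy, dz], [ax, ay, az], gripper], ...]. A call has 1 to 5 rows; each row is the pose to reach, as a shift and turn from the pose measured when the call began, along the tool's axes at that moment; what a row does not reach only later rows make up. A row lasts 1/10 s, in which the tool goes at most 50 mm and 8.59 degrees, less where a joint would pass 70% of its speed; a pose out of reach is approached as far as the arm can. A call with a gripper value outside its range is refused whole. The fingers move at their own pace and stop on an object; "force" is the grip in N (left out, the last holds). Time passes only in rows, so rows that repeat a pose let the fingers close. It gives the time, the measured TCP pose, the force and the opening at its end, in the units of the state.
- ctrl.get_obs(): the state, without advancing time (a new reading comes with each control period).
- ctrl.get_image(name): name is "side" or "top"; returns a dict with "img" (400x640x3 uint8, red, green, blue), "camera_matrix" (3x3 intrinsics, pixels), "world_from_camera" (4x4, takes a point from camera to world coordinates). Camera axes: x right, y up, looking along -z (the intrinsics and any distortion apply to the point x, -y, -z); pixel columns grow to the right and rows downward; lengths in m; the calibration is good to about 2 mm. A picture is of the moment at which its call begins. There is no depth.
- ctrl.finish_job(): hands the job in, once; it reports no verdict.
Trained networks look in a picture, given as the dict that the camera call returned (one of the last four; its "shot" number tells which), for a name from the list of things; names that differ only in an ending like _2 or _b are one class to them, and where a whole thing is asked for, a point or a joint stands for the part that bears it (a point fixed in the world has none). Each returns a list of dicts, best first, with "confidence" (0 to 1); they miss things now and then, are a little off and sometimes report something else, mostly with a low value. They report only what shows in the picture. A call takes as long as a camera call. They do not tell look-alikes from the thing itself.
- ctrl.boxes_of(picture, name): "position" ([row, column] in pixels, amid what is visible of it).
The state is a dict: "t": time; "q": joint angles; "dq": joint speeds; "effort": joint torques, N m; "tool_pos": TCP position; "tool_rot": TCP orientation; "contact_force": force on the tool from outside, world axes, zero at the start; "wrist_torque": the same for the moment, N m; "opening": finger opening in m.
Only numpy, scipy, OpenCV 4.12 (cv2) and the standard library are available. Lean on these libraries where they do the work, as an engineer would, in place of code of your own. Each camera call takes 0.05 s, during which the arm holds its last target.

TASK

The shaft-polishing slide has overrun and knocked over the roller arm of its end-limit switch, so the machine is locked out. Draw the carriage back along its rods by its handle, to the middle of its travel or farther; then push the switch's roller arm lightly sideways, without gripping or forcing it, until it snaps over to lean towards the carriage again; then press the small round reset button on the push-button station right down and let it come up, keeping off the mushroom-headed start button and leaving the other things on the bench where they are.

Things in the scene. Friction and masses are not known exactly. Their poses are not given: they have to be found in the camera images.
- slide: Polishing slide fixed on the bench: grey bed 190 x 400 mm, 20 mm high, two steel guide rods along its y, motor at the +y end, a steel shaft held parallel behind the rods. Origin on the bench under the middle of the rods; x points away from the robot, y along the rods, z up. Bed's front edge at x -60 mm; rod end blocks fill x -45..45, y beyond +-160, up to z 80 mm. Turned by up to 0.2 rad.
- carriage (a joint): Carriage position along the rods, m: 0 = overrun, against the -y end; grows towards slide +y; 0.105 = middle; 0.21 = +y end. About 3 N of friction; stays where left. Block 100 x 100 mm, top at z 75 mm, with a striker plate (50 mm long in y, z 73..85 mm) reaching forward to slide x -124 mm, which while overrun stands where the roller arm has to swing.
- carriage_grip (a point): On the axis of the carriage's upright black handle, at the height to grip (125 mm above the bench). The handle is round, 28 mm diameter, from 92 to 152 mm above the bench, 30 mm or more clear all round.
- trip_arm (a joint): Angle of the switch's roller arm about its upright shaft, rad: 0 = thrown over (roller leaning to slide -y), 0.6 = dead centre (arm along slide +x), 1.2 = run position (leaning to slide +y, towards the drawn-back carriage). Over-centre spring: rests at 0 or 1.2; 5 to 8 N at the roller starts it, the push eases towards dead centre, and just past it the arm snaps over by itself and stays.
- pivot (a point): On the upright shaft of the end-limit switch, about which the roller arm swings, 64 mm above the bench. The switch is an aluminium box lying in front of the slide's -y half: from 21 mm beyond the pivot towards slide +x to 91 mm towards -x, 42 mm wide, top 54 mm above the bench.
- roller (a point): Centre of the black roller at the end of the roller arm: 28 mm diameter, upright axis, from 69 to 83 mm above the bench, 80 mm from the pivot. Beside it there is free space down to 20 mm above the bench, apart from the steel arm itself (14 mm wide, z 60..68 mm).
- station: Grey two-button station fixed on the bench, at one of three places (right of the slide, or in front of it or to the left), 68 x 106 mm, top 52 mm above the bench. Origin under its centre; the reset button is 26 mm to its own -y side, the start button 26 mm to its own +y side; a black cable gland sticks out at the +y end.
- reset_top (a point): Centre of the top face of the reset button: plain black round cap 30 mm diameter in a steel collar, top 68 mm above the bench and 6 mm proud of the collar.
- reset (a joint): Travel of the reset button in m: 0 = up, 0.006 = right down (about 5 N); springs back.
- start_top (a point): Centre of the top of the start button: black mushroom head 42 mm diameter, top 84 mm above the bench. Not to be pressed.
- start (a joint): Travel of the mushroom start button in m: 0 = up, 0.006 = down.
- tub: White grease tub, 76 mm diameter, 85 mm tall, loose; stands where the station might have been. Origin under its centre.
- tin: Tin can, 70 mm diameter, 100 mm tall, loose; stands where the station might have been. Origin under its centre.
- rocker_set: Loose rocker shaft with four rocker arms, 260 mm long along its x, about 45 mm tall, lying to the left of the slide. Origin under its middle.
- piston: Loose engine piston standing on its skirt, 84 mm diameter, 60 mm tall, to the right of the slide. Origin under its centre.
- wrench: Loose steel wrench 190 mm long along its x, lying near the robot on the right.
- driver: Loose black-handled screwdriver 200 mm long along its x, lying near the robot on the left.
Mind the look-alikes: they are no part of the job. What is shaped like the station but pink is not meant.

How it is judged:
By the outcome, as a careful person would: the job done as asked, in the order asked, and still so for the second after the job is handed in, with the robot touching nothing.
It also fails if it takes over 58 s, if anything falls off the work surface, if the arm or the gripper's body presses on something with over 40 N, if the wrist force passes 120 N, or if a joint passes its speed limit or range.

## Working session

There is one attempt and no reset: what is moved stays moved. The work goes in short steps, Python scripts to look and compute and a tool call to move; the robot and the scene stay as the last step left them, time stands still between calls to the robot, and variables do not carry over. Pictures are saved under pics/ and viewed, and the job is handed in when it is done.

Besides the shell and the picture viewer there is one more tool, called after ">>>" in YAML: its name, and indented under it one key for each argument. arm_command: Moves the arm, as the interface text tells. Its arguments: {"type":"object","properties":{"steps":{"type":"array"},"force":{"type":"number"}},"required":["steps"]}

```bash
ls; mkdir -p pics; cat > h.py <<'E'
import numpy as np,cv2
from scipy.spatial.transform import Rotation as R
from station import ctrl
def save(p,n): cv2.imwrite('pics/'+n+'.png',p['img'][:,:,::-1])
def ray(p,rc):
    K=np.array(p['camera_matrix']);T=np.array(p['world_from_camera'])
    d=np.linalg.inv(K)@[rc[1],rc[0],1.]
    d=np.array([d[0],-d[1],-d[2]]); return T[:3,3],T[:3,:3]@d
def at(p,rc,z):
    o,d=ray(p,rc); return o+d*(z-o[2])/d[2]
def proj(p,X):
    K=np.array(p['camera_matrix']);T=np.array(p['world_from_camera'])
    c=T[:3,:3].T@(np.array(X)-T[:3,3]); c=np.array([c[0],-c[1],-c[2]]); u=K@c; return u[1]/u[2],u[0]/u[2]
def st():
    o=ctrl.get_obs(); return o
E
python3 - <<'E'
from h import *
np.set_printoptions(precision=4,suppress=True)
for n in ['top','side']:
    p=ctrl.get_image(n); save(p,n+'0'); print(n,p.keys(),p['camera_matrix'],p['world_from_camera'])
    for k,z in dict(slide=0,carriage=.05,carriage_grip=.125,trip_arm=.064,pivot=.064,roller=.076,station=.05,reset_top=.068,start_top=.084,tub=.04,tin=.05,rocker_set=.02,piston=.03,wrench=0,driver=0.01).items():
        for b in ctrl.boxes_of(p,k)[:3]: print(k,round(b['confidence'],2),np.round(b['position']),at(p,b['position'],z)[:2])
o=st();print(o)
print(R.from_rotvec(o['tool_rot']).as_matrix())
E
```

```text
pics
top dict_keys(['img', 'camera_matrix', 'world_from_camera', 'shot']) [[409.7627   0.     315.0967]
 [  0.     409.7627 202.5316]
 [  0.       0.       1.    ]] [[ 0.0188  0.984  -0.1773  0.1902]
 [-0.9998  0.0186 -0.0027  0.0392]
 [ 0.0007  0.1773  0.9841  1.5303]
 [ 0.      0.      0.      1.    ]]
slide 0.63 [165. 349.] [ 0.6148 -0.0858]
carriage 0.72 [167. 364.] [ 0.5958 -0.1358]
carriage_grip 0.59 [168. 366.] [ 0.5721 -0.1365]
carriage_grip 0.55 [198. 374.] [ 0.4638 -0.1609]
trip_arm 0.67 [261. 419.] [ 0.2522 -0.328 ]
trip_arm 0.58 [208. 374.] [ 0.4394 -0.1708]
trip_arm 0.26 [165. 440.] [ 0.6038 -0.4155]
pivot 0.69 [166. 441.] [ 0.6024 -0.421 ]
pivot 0.67 [217. 222.] [0.3942 0.3784]
pivot 0.62 [170. 347.] [ 0.5805 -0.0718]
roller 0.49 [200. 375.] [ 0.4664 -0.1715]
station 0.85 [215. 230.] [0.4056 0.3515]
station 0.58 [235. 321.] [0.3365 0.0211]
station 0.26 [155. 206.] [0.6294 0.4558]
reset_top 0.58 [229. 329.] [ 0.3594 -0.0081]
reset_top 0.58 [260. 422.] [ 0.2544 -0.3381]
reset_top 0.41 [213. 238.] [0.4101 0.321 ]
start_top 0.54 [235. 314.] [0.3349 0.0431]
tub 0.55 [220. 28
[... 1160 characters left out ...]
t 0.97 [268. 176.] [0.6478 0.465 ]
piston 0.74 [159. 341.] [ 0.6246 -0.4138]
wrench 0.71 [169. 366.] [ 0.5137 -0.4479]
driver 0.53 [307. 296.] [0.2572 0.3717]
{'t': 1.6, 'q': array([-1.386 ,  0.0527,  1.613 ,  0.    ,  1.476 , -0.119 ]), 'dq': array([ 0.0012,  0.0003,  0.0004,  0.0004, -0.0004, -0.0006]), 'effort': array([ -0.0008, -39.3674, -37.0453,  -0.0002,   0.0006,  -0.    ]), 'tool_pos': array([ 0.187 , -0.5963,  0.2313]), 'tool_rot': array([-0.315 ,  2.0579, -2.0578]), 'contact_force': array([ 0.8015, -0.09  , -0.3609]), 'wrist_torque': array([ 0.0086,  0.0361, -0.0236]), 'opening': 0.08539388613271695}
[[-0.9542  0.      0.2991]
 [-0.2991  0.     -0.9542]
 [-0.     -1.     -0.    ]]
```

View images.

```bash
python3 - <<'E'
import cv2
a=cv2.imread('pics/top0.png'); cv2.imwrite('pics/top0c.png',cv2.resize(a[110:300,180:480],None,fx=2.66,fy=2.66,interpolation=cv2.INTER_CUBIC))
a=cv2.imread('pics/side0.png'); cv2.imwrite('pics/side0c.png',cv2.resize(a[120:340,140:440],None,fx=2.66,fy=2.66,interpolation=cv2.INTER_CUBIC))
E
```

```text
(no output)
```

View pics/top0c.png

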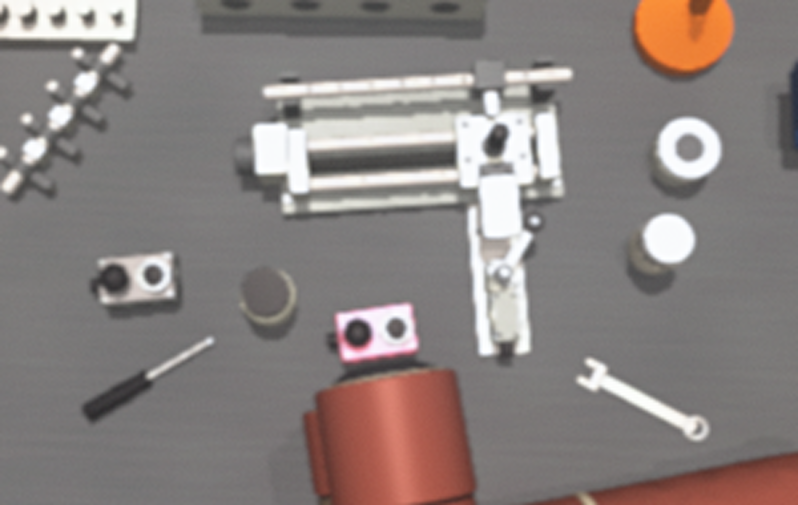

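View pics/side0c.png

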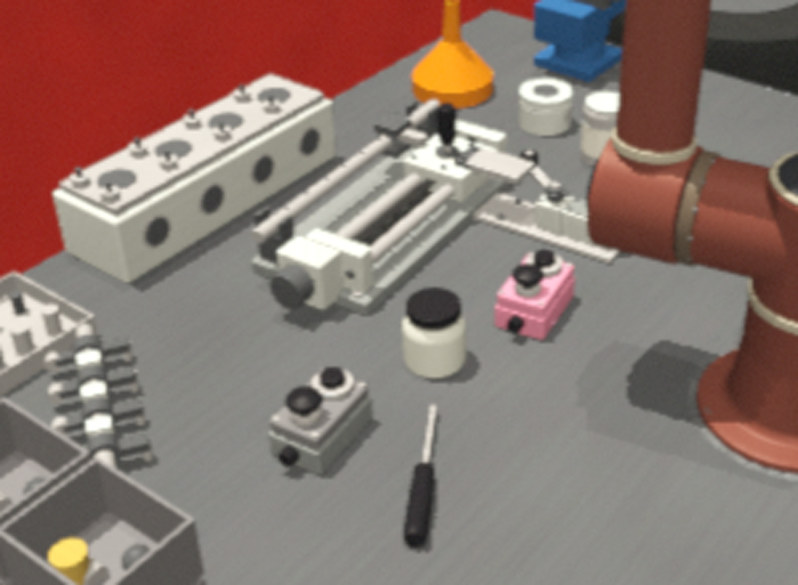

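View pics/top0.png

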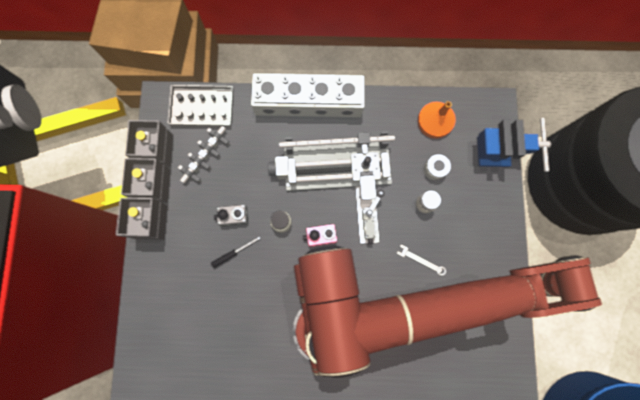

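```bash
python3 - <<'E'
import cv2,numpy as np
a=cv2.imread('pics/top0.png'); 
b=cv2.resize(a[140:200+50,330:410],None,fx=6,fy=6,interpolation=cv2.INTER_CUBIC)
c=cv2.resize(a[195:235,205:255],None,fx=6,fy=6,interpolation=cv2.INTER_CUBIC)
o=np.zeros((600,785,3),np.uint8);o[:b.shape[0],:480]=b[:600];o[:240,483:783]=c
s=cv2.imread('pics/side0.png')
d=cv2.resize(s[150:200,295:345],None,fx=6,fy=6,interpolation=cv2.INTER_CUBIC);o[250:550,483:783]=d
cv2.imwrite('pics/cl.png',o)
s=cv2.resize(s[155:215,300:380],None,fx=8,fy=8,interpolation=cv2.INTER_CUBIC);cv2.imwrite('pics/cls.png',s)
E
```

```text
(no output)
```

View pics/cl.png

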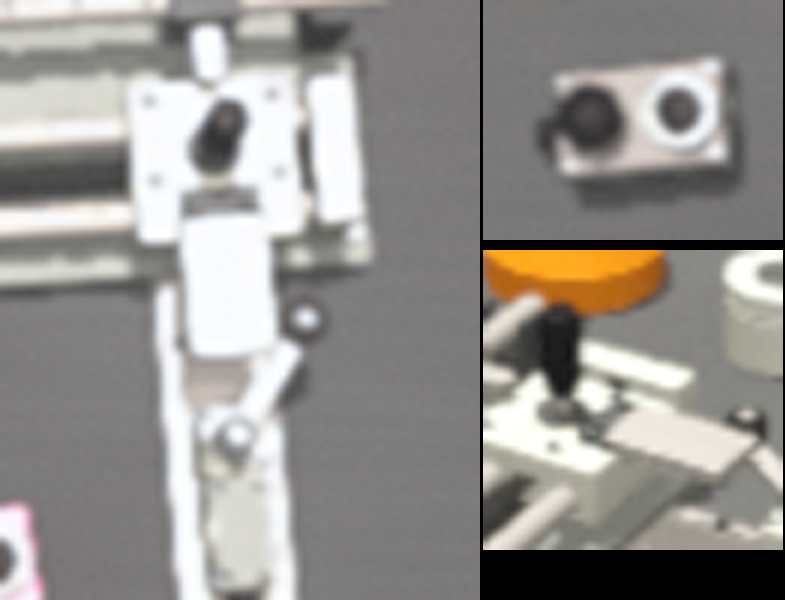

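View pics/cls.png

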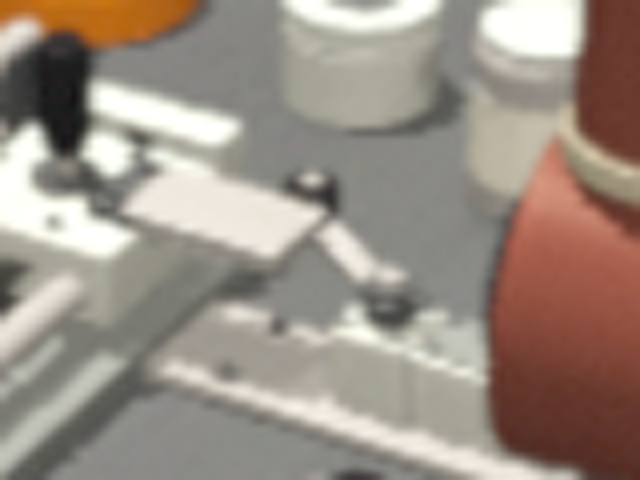

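```bash
python3 - <<'E'
from h import *
np.set_printoptions(precision=4,suppress=True)
t=ctrl.get_image('top');s=ctrl.get_image('side')
def tri(a,b):
    o1,d1=ray(t,a);o2,d2=ray(s,b)
    A=np.stack([d1,-d2],1);x=np.linalg.lstsq(A,o2-o1,rcond=None)[0]
    return (o1+d1*x[0]+o2+d2*x[1])/2,np.linalg.norm(o1+d1*x[0]-o2-d2*x[1])
for rows in [(157.8,368.2,.152),(166.8,365.7,.092),(162.8,366.5,.125)]: print('handle top',at(t,rows[:2],rows[2]))
print('handle side',at(s,(166.3,307.6),.125), at(s,(159.5,307.7),.152),at(s,(175.5,307.5),.092))
print('roller',at(t,(193.3,380.8),.083),at(s,(178.5,339),.08),tri((193.3,380.8),(178.5,339)))
print('pivot',at(t,(212.7,369.2),.072),at(s,(191.5,348.5),.064))
print('reset',at(t,(213.3,237.8),.068)); print('start',at(t,(214.7,222.5),.084))
# side station crop
cv2.imwrite('pics/st.png',cv2.resize(s['img'][250:305,235:290,::-1],None,fx=8,fy=8,interpolation=cv2.INTER_CUBIC))
# slide direction
a=at(t,(145.5,280),.06);b=at(t,(137.5,394),.06);print('shaft',a,b,np.arctan2(a[1]-b[1],a[0]-b[0]))
E
```

```text
handle top [ 0.6005 -0.1392  0.152 ]
handle top [ 0.5844 -0.1377  0.092 ]
handle top [ 0.5901 -0.1366  0.125 ]
handle side [ 0.594 -0.135  0.125] [ 0.5957 -0.1385  0.152 ] [ 0.5872 -0.1244  0.092 ]
roller [ 0.4893 -0.193   0.083 ] [ 0.4882 -0.1928  0.08  ] (array([ 0.4896, -0.1939,  0.0791]), np.float64(0.001208192346326681))
pivot [ 0.4195 -0.1523  0.072 ] [ 0.4214 -0.1565  0.064 ]
reset [0.409  0.3213 0.068 ]
start [0.4005 0.3725 0.084 ]
shaft [0.6693 0.1785 0.06  ] [ 0.7088 -0.2482  0.06  ] 1.6629390046729302
```

View pics/st.png

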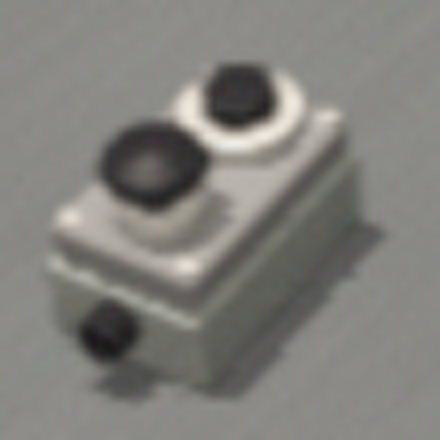

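```bash
cat >> h.py <<'E'
np.set_printoptions(precision=4,suppress=True)
def go(pos,zdir):
    o=st();M=R.from_rotvec(o['tool_rot']).as_matrix()
    z=np.array([zdir[0],zdir[1],0.]);z/=np.linalg.norm(z);y=np.array([0,0,-1.]);x=np.cross(y,z)
    T=np.stack([x,y,z],1)
    print('t',o['t'],'pos',o['tool_pos'],'f',o['contact_force'],'op',o['opening'])
    print('shift',M.T@(np.array(pos)-o['tool_pos']),'turn',np.degrees(R.from_matrix(M.T@T).as_rotvec()))
E
python3 -c "
from h import *
go((.592,-.137,.231),(.092,-.996))"
```

```text
t 1.7 pos [ 0.187  -0.5964  0.2313] f [0.1803 0.1626 0.0137] op 0.08557041431257653
shift [-0.5239  0.0003 -0.3172] turn [ 0.002  12.1281  0.0007]
```

>>> arm_command:
  steps:
    - [[-0.043,0,-0.026],[0,2,0],1]
    - [[-0.086,0,-0.052],[0,4,0],1]
    - [[-0.129,0,-0.078],[0,6,0],1]
    - [[-0.172,0,-0.104],[0,8,0],1]
    - [[-0.215,0,-0.13],[0,10,0],1]

```text
t: 2.2
tool_pos: [0.3534, -0.4074, 0.2315]
tool_rot: [-0.137, 2.155, -2.156]
contact_force: [0.2, 0.1, 0.1]
opening: 0.0857
```

```bash
python3 -c "
from h import *
go((.592,-.137,.231),(.092,-.996))"
```

```text
t 2.2 pos [ 0.3534 -0.4074  0.2315] f [0.231  0.0963 0.0905] op 0.08568927791179727
shift [-0.271   0.0005 -0.2379] turn [-0.0335  2.0148 -0.0249]
```

>>> arm_command:
  steps:
    - [[-0.036,0,-0.032],[0,2,0],1]
    - [[-0.072,0,-0.064],[0,2,0],1]
    - [[-0.108,0,-0.095],[0,2,0],1]
    - [[-0.144,0,-0.127],[0,2,0],1]
    - [[-0.18,0,-0.159],[0,2,0],1]

```text
t: 2.7
tool_pos: [0.5128, -0.2251, 0.2318]
tool_rot: [-0.099, 2.172, -2.175]
contact_force: [0.2, -1.3, -0.7]
opening: 0.0853
```

```bash
python3 -c "
from h import *
go((.592,-.137,.231),(.092,-.996))"
```

```text
t 2.7 pos [ 0.5128 -0.2251  0.2318] f [ 0.177  -1.3449 -0.6621] op 0.08528181192094275
shift [-0.087   0.0008 -0.0805] turn [-0.0634  0.0167 -0.061 ]
```

>>> arm_command:
  steps:
    - [[-0.03,0,-0.028],[0,0,0],1]
    - [[-0.06,0,-0.056],[0,0,0],1]
    - [[-0.087,0.001,-0.081],[0,0,0],1]
    - [[-0.087,0.001,-0.081],[0,0,0],1]
    - [[-0.087,0.001,-0.081],[0,0,0],1]

```text
t: 3.2
tool_pos: [0.5922, -0.1358, 0.2306]
tool_rot: [-0.102, 2.172, -2.174]
contact_force: [-0.5, -0.6, -0.0]
opening: 0.0853
```

```bash
python3 -c "
from h import *
go((.592,-.137,.106),(.092,-.996))
for n in ['top','side']:
  p=ctrl.get_image(n); r,c=map(int,proj(p,(.592,-.137,.125))); print(n,proj(p,(.592,-.137,.152)),proj(p,(.592,-.137,.092)))
  cv2.imwrite('pics/a_%s.png'%n,cv2.resize(p['img'][r-40:r+40,c-50:c+50,::-1],None,fx=6,fy=6,interpolation=cv2.INTER_CUBIC))
"
```

```text
t 3.2 pos [ 0.5922 -0.1358  0.2306] f [-0.4604 -0.626  -0.0266] op 0.0852578029208132
shift [0.0003 0.1246 0.001 ] turn [-0.073   0.1137 -0.0214]
top (np.float64(160.1539884085741), np.float64(367.58795936544124)) (np.float64(164.77138397445674), np.float64(365.49117813174286))
side (np.float64(159.92142918398946), np.float64(308.2518422291217)) (np.float64(173.81160135050013), np.float64(308.45900689047625))
```

View pics/a_side.png

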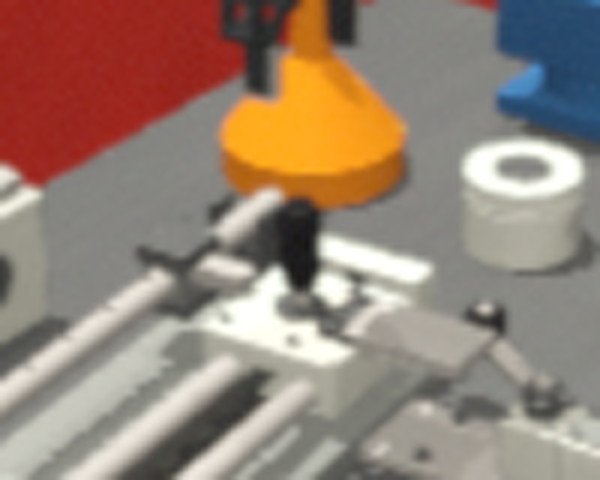

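>>> arm_command:
  steps:
    - [[0,0.035,0.001],[0,0,0],1]
    - [[0,0.07,0.001],[0,0,0],1]
    - [[0,0.1,0.001],[0,0,0],1]
    - [[0,0.124,0.001],[0,0,0],1]
    - [[0,0.124,0.001],[0,0,0],1]

```text
t: 3.8
tool_pos: [0.5881, -0.1383, 0.1023]
tool_rot: [-0.105, 2.181, -2.177]
contact_force: [-0.2, 0.2, -0.8]
opening: 0.0853
```

```bash
python3 -c "
from h import *
go((.592,-.137,.106),(.092,-.996))
p=ctrl.get_image('side'); r,c=map(int,proj(p,(.592,-.137,.125)))
cv2.imwrite('pics/b.png',cv2.resize(p['img'][r-40:r+40,c-50:c+50,::-1],None,fx=6,fy=6,interpolation=cv2.INTER_CUBIC))
"
```

```text
t 3.8 pos [ 0.5881 -0.1383  0.1023] f [-0.2096  0.2445 -0.7714] op 0.08526465608353619
shift [-0.0039 -0.0037 -0.001 ] turn [ 0.118  -0.1356  0.3956]
```

View pics/b.png

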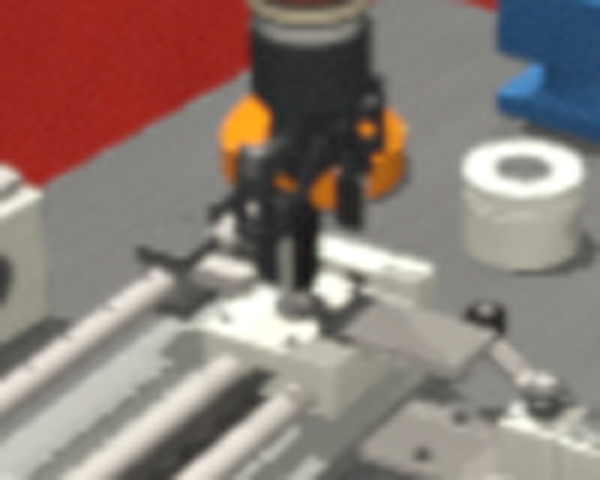

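>>> arm_command:
  steps:
    - [[-0.004,-0.003,-0.001],[0,0,0],0.5]
    - [[-0.004,-0.003,-0.001],[0,0,0],0.3]
    - [[-0.004,-0.003,-0.001],[0,0,0],0.2]
    - [[-0.004,-0.003,-0.001],[0,0,0],0.1]
    - [[-0.004,-0.003,-0.001],[0,0,0],0.1]
  force: 40

```text
t: 4.35
tool_pos: [0.5944, -0.1375, 0.1095]
tool_rot: [-0.1, 2.175, -2.176]
contact_force: [-0.3, 1.0, 4.8]
opening: 0.027
```

>>> arm_command:
  steps:
    - [[0,0,0],[0,0,0],0.1]
    - [[0,0,0],[0,0,0],0.1]

```text
t: 4.55
tool_pos: [0.5944, -0.1375, 0.1095]
tool_rot: [-0.1, 2.175, -2.177]
contact_force: [-0.2, 0.5, 0.6]
opening: 0.027
```

```bash
python3 -c "
from h import *
go((.592-.0138,-.137+.15,.106),(.092,-.996))
"
```

```text
t 4.55 pos [ 0.5944 -0.1375  0.1095] f [-0.1624  0.4789  0.559 ] op 0.02695662201986045
shift [ 0.0026  0.0034 -0.1514] turn [-0.0318 -0.1091  0.0767]
```

>>> arm_command:
  steps:
    - [[0,0,-0.008],[0,0,0],0.1]
    - [[0,0,-0.018],[0,0,0],0.1]
    - [[0,0,-0.03],[0,0,0],0.1]
    - [[0,0,-0.04],[0,0,0],0.1]
    - [[0,0,-0.05],[0,0,0],0.1]

```text
t: 5.05
tool_pos: [0.5903, -0.0866, 0.1095]
tool_rot: [-0.099, 2.174, -2.176]
contact_force: [4.1, -4.1, -2.3]
opening: 0.027
```

>>> arm_command:
  steps:
    - [[-0.001,0,-0.015],[0,0,0],0.1]
    - [[-0.001,0,-0.035],[0,0,0],0.1]
    - [[-0.002,0,-0.055],[0,0,0],0.1]
    - [[-0.003,0,-0.075],[0,0,0],0.1]
    - [[-0.003,0,-0.095],[0,0,0],0.1]

```text
t: 5.55
tool_pos: [0.5823, 0.0092, 0.1095]
tool_rot: [-0.106, 2.176, -2.18]
contact_force: [-4.4, -3.5, 4.6]
opening: 0.0269
```

>>> arm_command:
  steps:
    - [[0,0,-0.01],[0,0,0],0.1]
    - [[0,0,-0.01],[0,0,0],0.1]

```text
t: 5.75
tool_pos: [0.5812, 0.0219, 0.1095]
tool_rot: [-0.107, 2.177, -2.175]
contact_force: [1.5, 3.1, 0.2]
opening: 0.027
```

>>> arm_command:
  steps:
    - [[0,0,0],[0,0,0],0.9]
    - [[0,0,0],[0,0,0],0.9]
    - [[0,0,0],[0,0,0],0.9]
    - [[0,-0.03,0],[0,0,0],0.9]
    - [[0,-0.07,0],[0,0,0],0.9]

```text
t: 6.25
tool_pos: [0.5794, 0.0214, 0.177]
tool_rot: [-0.114, 2.182, -2.178]
contact_force: [0.4, 0.2, 0.3]
opening: 0.0767
```

```bash
python3 -c "
from h import *
go((.50,-.26,.2),(.083,-.996))
p=ctrl.get_image('side'); r,c=map(int,proj(p,(.54,-.07,.125)))
cv2.imwrite('pics/c.png',cv2.resize(p['img'][r-50:r+50,c-66:c+66,::-1],None,fx=6,fy=6,interpolation=cv2.INTER_CUBIC))
"
```

```text
t 6.25 pos [0.5794 0.0214 0.177 ] f [0.4055 0.203  0.3302] op 0.07674497183284622
shift [ 0.1052 -0.0224  0.2729] turn [0.1378 0.5117 0.7066]
```

View pics/c.png

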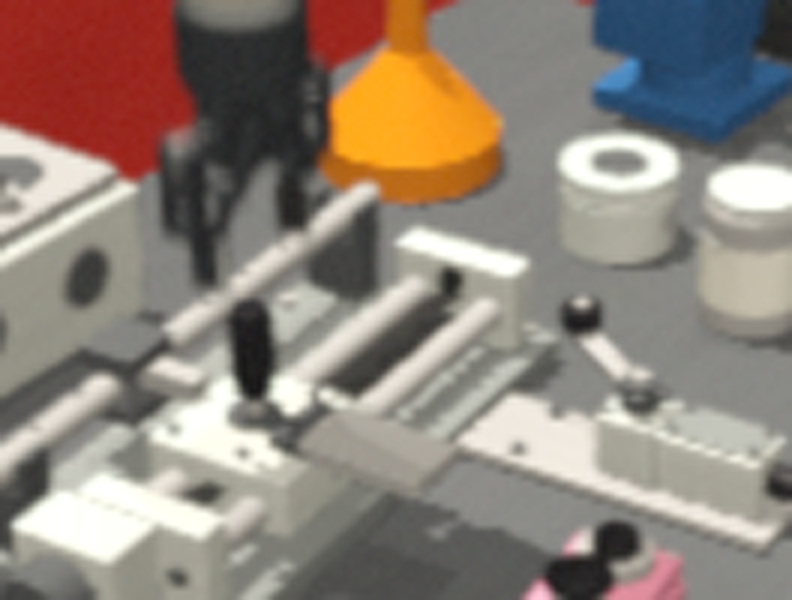

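>>> arm_command:
  steps:
    - [[0,-0.03,0],[0,0,0],0.9]
    - [[0.014,-0.03,0.037],[0,0,0],0.5]
    - [[0.03,-0.03,0.08],[0,0,0.5],0]
    - [[0.048,-0.03,0.125],[0,0,0.5],0]
    - [[0.067,-0.03,0.17],[0,0,0.5],0]

```text
t: 6.8
tool_pos: [0.5326, -0.1563, 0.2177]
tool_rot: [-0.087, 2.168, -2.169]
contact_force: [1.0, -0.5, 0.4]
opening: 0.0186
```

```bash
python3 -c "
from h import *
go((.502,-.245,.2),(.086,-.996))"
```

```text
t 6.8 pos [ 0.5326 -0.1563  0.2177] f [ 0.9583 -0.4816  0.3836] op 0.018569670361256046
shift [0.0389 0.0173 0.0855] turn [-0.0455  0.3517 -0.7094]
```

>>> arm_command:
  steps:
    - [[0.018,0,0.04],[0,0.3,0],0]
    - [[0.039,0.017,0.085],[0,0.3,0],0]
    - [[0.039,0.017,0.085],[0,0.3,0],0]
    - [[0.039,0.017,0.085],[0,0.3,0],0]
    - [[0.039,0.017,0.085],[0,0.3,0],0]

```text
t: 7.3
tool_pos: [0.5021, -0.2441, 0.2005]
tool_rot: [-0.081, 2.171, -2.171]
contact_force: [-0.3, 0.4, -0.4]
opening: 0.0001
```

```bash
python3 -c "
from h import *
go((.502,-.245,.056),(.086,-.996))
t=ctrl.get_image('top')
cv2.imwrite('pics/d.png',cv2.resize(t['img'][150:240,330:450,::-1],None,fx=6,fy=6,interpolation=cv2.INTER_CUBIC))
p=ctrl.get_image('side')
cv2.imwrite('pics/d2.png',cv2.resize(p['img'][130:210,290:400,::-1],None,fx=7,fy=7,interpolation=cv2.INTER_CUBIC))
"
```

```text
t 7.3 pos [ 0.5021 -0.2441  0.2005] f [-0.2965  0.3572 -0.4005] op 8.232813721843875e-05
shift [0.002  0.1445 0.0008] turn [-0.0288  0.0636 -0.7302]
```

View pics/d.png

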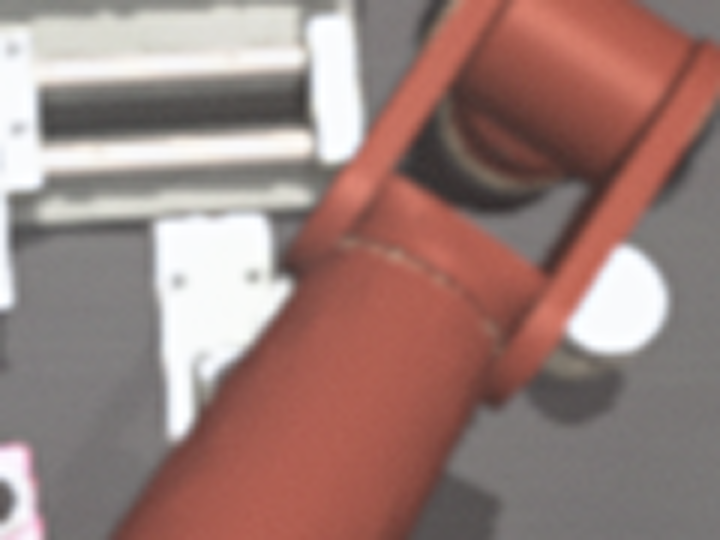

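View pics/d2.png

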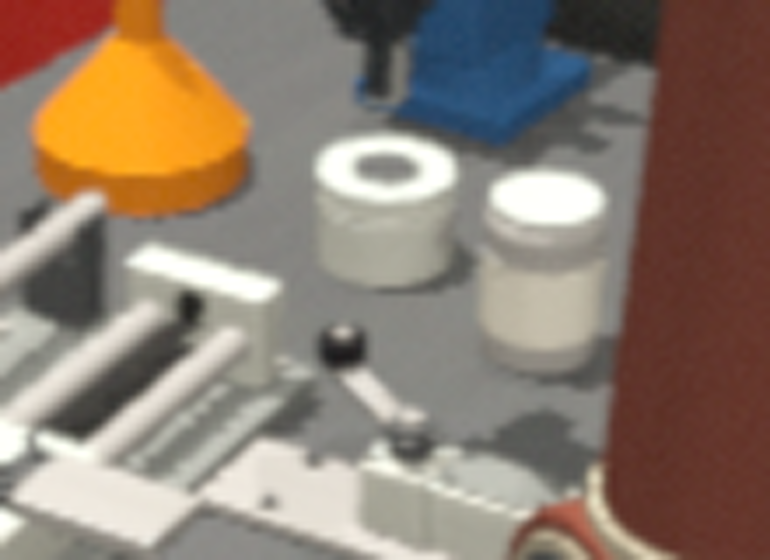

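>>> arm_command:
  steps:
    - [[0.001,0.03,0],[0,0,0],0]
    - [[0.002,0.065,0.001],[0,0,0],0]
    - [[0.002,0.1,0.001],[0,0,0],0]
    - [[0.002,0.125,0.001],[0,0,0],0]
    - [[0.002,0.138,0.001],[0,0,0],0]

```text
t: 7.9
tool_pos: [0.5017, -0.2427, 0.0603]
tool_rot: [-0.088, 2.172, -2.168]
contact_force: [-0.8, 0.2, 0.2]
opening: 0.0002
```

>>> arm_command:
  steps:
    - [[0,0,0],[0,0,0],0]
    - [[0,0,0],[0,0,0],0]

```text
t: 8.1
tool_pos: [0.5025, -0.2423, 0.0611]
tool_rot: [-0.088, 2.171, -2.168]
contact_force: [-0.8, -0.5, -0.4]
opening: -0.0001
```

```bash
python3 -c "
from h import *
go((.502,-.245,.058),(.086,-.996))
p=ctrl.get_image('side')
cv2.imwrite('pics/e2.png',cv2.resize(p['img'][130:210,290:400,::-1],None,fx=7,fy=7,interpolation=cv2.INTER_CUBIC))
"
```

```text
t 8.1 pos [ 0.5025 -0.2423  0.0611] f [-0.8304 -0.4752 -0.355 ] op -5.0505348119228944e-05
shift [0.0007 0.0031 0.0026] turn [ 0.0506  0.3308 -0.6357]
```

View pics/e2.png

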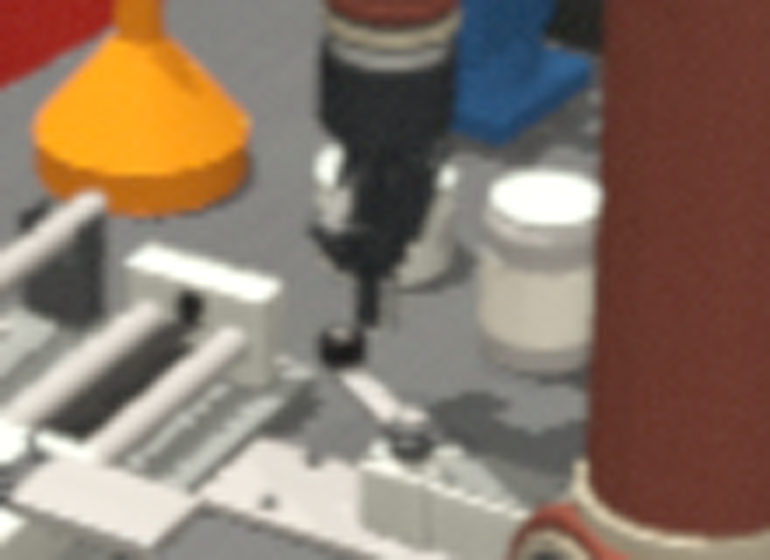

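>>> arm_command:
  steps:
    - [[0,0.003,-0.007],[0,0,0],0]
    - [[0,0.003,-0.014],[0,0,0],0]
    - [[0,0.003,-0.02],[0,0,0],0]
    - [[0,0.003,-0.024],[0,0,0],0]
    - [[0,0.003,-0.028],[0,0,0],0]

```text
t: 8.65
tool_pos: [0.5016, -0.2162, 0.0597]
tool_rot: [-0.083, 2.162, -2.171]
contact_force: [6.8, -8.2, -5.9]
opening: -0.0001
```

>>> arm_command:
  steps:
    - [[0,0,-0.004],[0,0,0],0]
    - [[0,0,-0.008],[0,0,0],0]
    - [[0,0,-0.012],[0,0,0],0]

```text
t: 8.95
tool_pos: [0.5037, -0.2069, 0.0617]
tool_rot: [-0.073, 2.15, -2.175]
contact_force: [7.1, -7.1, 0.2]
opening: -0.0005
```

```bash
python3 -c "
from h import *
go((.502,-.245,.058),(.086,-.996))
p=ctrl.get_image('side')
cv2.imwrite('pics/f2.png',cv2.resize(p['img'][140:210,300:380,::-1],None,fx=8,fy=8,interpolation=cv2.INTER_CUBIC))
"
```

```text
t 8.95 pos [ 0.5037 -0.2069  0.0617] f [ 7.0715 -7.1328  0.2255] op -0.0004637281497030931
shift [0.0052 0.0041 0.0378] turn [-0.7238  0.3261 -1.3546]
```

View pics/f2.png

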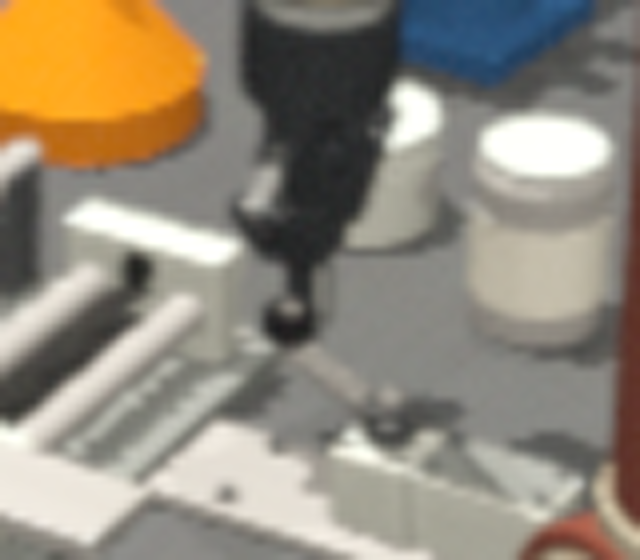

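>>> arm_command:
  steps:
    - [[0,0.002,0.008],[0,0,-1],0]
    - [[0,0.003,0.018],[0,0,-1],0]
    - [[0.006,0.004,0.022],[0,0,-1],0]
    - [[0.013,0.004,0.022],[0,0,-1],0]
    - [[0.013,0.004,0.022],[0,0,-1],0]

```text
t: 9.5
tool_pos: [0.491, -0.2289, 0.0567]
tool_rot: [-0.094, 2.162, -2.183]
contact_force: [-0.2, 0.3, 0.8]
opening: 0.0001
```

```bash
python3 -c "
from h import *
go((.492,-.22,.059),(.086,-.996))
p=ctrl.get_image('side')
print(at(p,(179.8,336.2),.08))
cv2.imwrite('pics/g2.png',cv2.resize(p['img'][140:210,300:380,::-1],None,fx=8,fy=8,interpolation=cv2.INTER_CUBIC))
"
```

```text
t 9.5 pos [ 0.491  -0.2289  0.0567] f [-0.2074  0.3043  0.7627] op 5.8383018712307555e-05
shift [-0.0018 -0.0023 -0.0088] turn [-0.5623  0.27   -0.2114]
[ 0.4914 -0.1784  0.08  ]
```

View pics/g2.png

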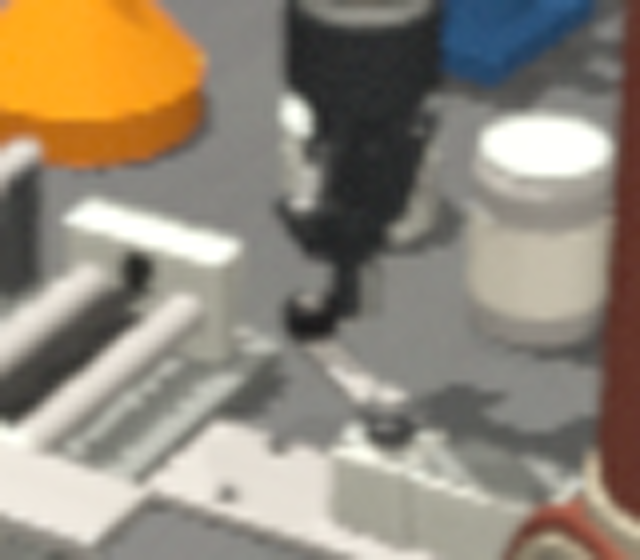

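>>> arm_command:
  steps:
    - [[0,-0.001,-0.008],[0,0,0],0]
    - [[0,-0.001,-0.014],[0,0,0],0]
    - [[0,-0.001,-0.02],[0,0,0],0]
    - [[-0.001,-0.001,-0.025],[0,0,0],0]
    - [[-0.002,-0.001,-0.03],[0,0,0],0]

```text
t: 10.05
tool_pos: [0.4928, -0.1998, 0.0594]
tool_rot: [-0.089, 2.154, -2.185]
contact_force: [2.1, -2.9, -0.1]
opening: 0.0002
```

>>> arm_command:
  steps:
    - [[-0.001,0,-0.004],[0,0,0],0]
    - [[-0.002,0,-0.008],[0,0,0],0]
    - [[-0.003,0,-0.012],[0,0,0],0]

```text
t: 10.35
tool_pos: [0.495, -0.1871, 0.0595]
tool_rot: [-0.088, 2.154, -2.185]
contact_force: [0.2, -1.8, 0.3]
opening: -0.0001
```

>>> arm_command:
  steps:
    - [[0,0,-0.004],[0,0,0],0]
    - [[0,0,-0.008],[0,0,0],0]
    - [[0,0,-0.012],[0,0,0],0]

```text
t: 10.65
tool_pos: [0.4934, -0.1744, 0.059]
tool_rot: [-0.089, 2.155, -2.185]
contact_force: [-0.6, -0.9, -0.6]
opening: -0.0001
```

```bash
python3 -c "
from h import *
go((.492,-.23,.059),(.086,-.996))
p=ctrl.get_image('side')
cv2.imwrite('pics/i2.png',cv2.resize(p['img'][140:210,300:380,::-1],None,fx=8,fy=8,interpolation=cv2.INTER_CUBIC))
"
```

```text
t 10.65 pos [ 0.4934 -0.1744  0.059 ] f [-0.576  -0.8517 -0.59  ] op -7.681144639462314e-05
shift [0.0065 0.0007 0.0552] turn [-0.8077  0.3232 -0.5049]
```

View pics/i2.png

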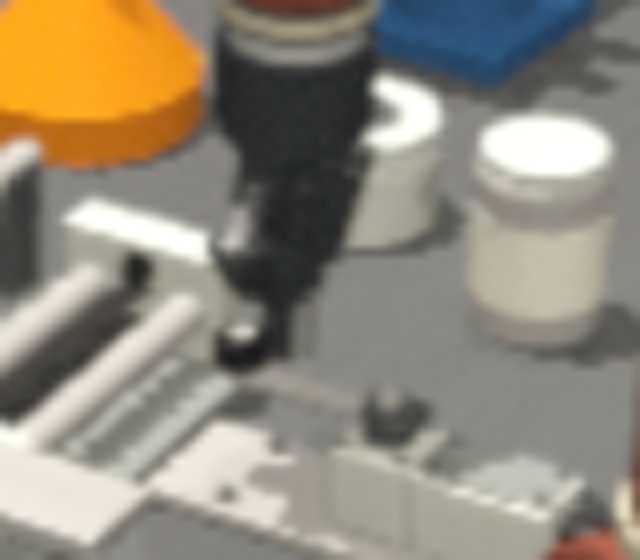

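Close to dead centre, so a little more.

>>> arm_command:
  steps:
    - [[0,0,-0.004],[0,0,0],0]
    - [[0,0,-0.008],[0,0,0],0]
    - [[0,0,-0.01],[0,0,0],0]

```text
t: 11.0
tool_pos: [0.492, -0.1633, 0.0584]
tool_rot: [-0.091, 2.157, -2.184]
contact_force: [-0.9, -0.2, -0.4]
opening: 0.0002
```

```bash
python3 -c "
from h import *
go((.492,-.23,.059),(.086,-.996))
p=ctrl.get_image('side')
cv2.imwrite('pics/j2.png',cv2.resize(p['img'][140:210,300:380,::-1],None,fx=8,fy=8,interpolation=cv2.INTER_CUBIC))
"
```

```text
t 11.0 pos [ 0.492  -0.1633  0.0584] f [-0.9497 -0.2165 -0.4155] op 0.00017225839022759557
shift [0.0061 0.0002 0.0665] turn [-0.7318  0.3566 -0.4519]
```

View pics/j2.png

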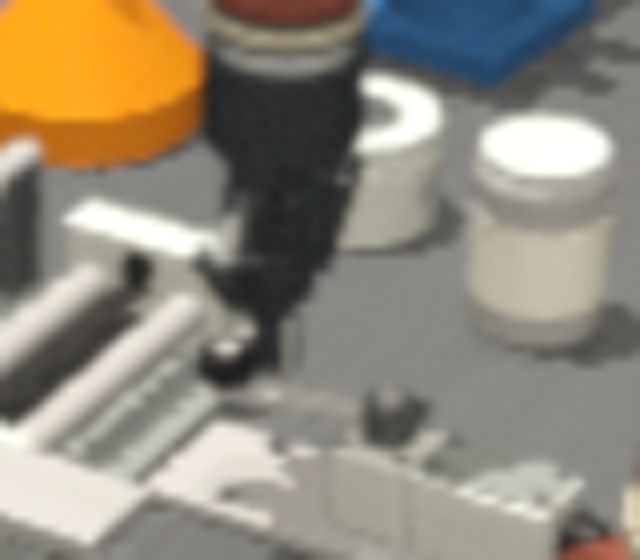

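>>> arm_command:
  steps:
    - [[0,0,-0.004],[0,0,0],0]
    - [[0,0,-0.008],[0,0,0],0]
    - [[0,0,-0.01],[0,0,0],0]

```text
t: 11.35
tool_pos: [0.491, -0.1528, 0.0582]
tool_rot: [-0.091, 2.157, -2.183]
contact_force: [0.3, 0.5, -1.0]
opening: -0.0001
```

```bash
python3 -c "
from h import *
go((.492,-.23,.059),(.086,-.996))
p=ctrl.get_image('side')
cv2.imwrite('pics/k2.png',cv2.resize(p['img'][140:210,300:380,::-1],None,fx=8,fy=8,interpolation=cv2.INTER_CUBIC))
"
```

```text
t 11.35 pos [ 0.491  -0.1528  0.0582] f [ 0.3142  0.4973 -1.0296] op -0.0001371484654353239
shift [0.0061 0.0002 0.077 ] turn [-0.7214  0.3705 -0.4492]
```

View pics/k2.png

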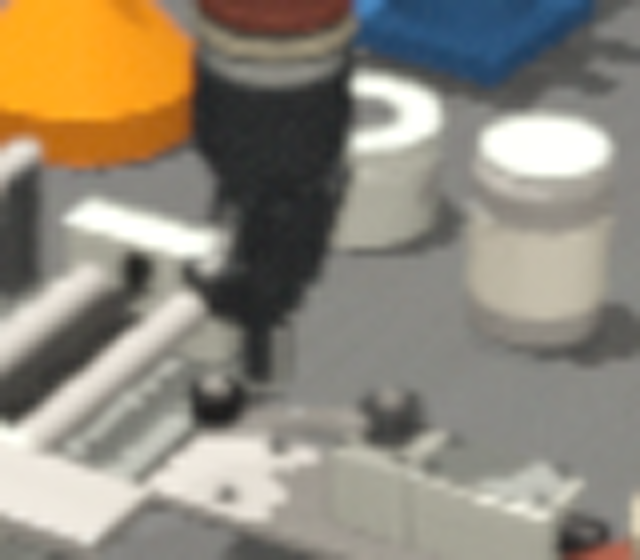

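```bash
python3 -c "
from h import *
p=ctrl.get_image('side'); print(at(p,(189.2,326.9),.083)); print(proj(p,(.484,-.105,.083)))
for b in ctrl.boxes_of(p,'roller'): print(b, at(p,b['position'],.076))
"
```

```text
[ 0.4784 -0.0977  0.083 ]
(np.float64(187.88684450787284), np.float64(326.78804970951415))
{'position': [192.1, 337.8], 'confidence': 0.56} [ 0.4409 -0.1136  0.076 ]
{'position': [269.4, 253.5], 'confidence': 0.24} [0.4052 0.3757 0.076 ]
{'position': [196.6, 286.4], 'confidence': 0.18} [0.5742 0.0196 0.076 ]
```

>>> arm_command:
  steps:
    - [[0,0,0.01],[0,0,0],0]
    - [[0,0,0.025],[0,0,0],0]
    - [[0,0,0.045],[0,0,0],0]
    - [[0,-0.02,0.055],[0,0,0],0]
    - [[0,-0.06,0.055],[0,0,0],0]

```text
t: 12.0
tool_pos: [0.4932, -0.2084, 0.1162]
tool_rot: [-0.096, 2.164, -2.184]
contact_force: [0.5, 0.0, -0.5]
opening: -0.0002
```

>>> arm_command:
  steps:
    - [[0,-0.03,0],[0,0,0],0]
    - [[0,-0.07,0],[0,0,0],0]
    - [[0,-0.1,0],[0,0,0],0]

```text
t: 12.3
tool_pos: [0.4934, -0.2094, 0.2189]
tool_rot: [-0.092, 2.162, -2.186]
contact_force: [0.2, -0.2, 0.6]
opening: 0.0003
```

```bash
python3 -c "
from h import *
go((.409,.321,.22),(-.164,.986))
p=ctrl.get_image('side')
cv2.imwrite('pics/l2.png',cv2.resize(p['img'][140:210,300:380,::-1],None,fx=8,fy=8,interpolation=cv2.INTER_CUBIC))
"
```

```text
t 12.3 pos [ 0.4934 -0.2094  0.2189] f [ 0.2284 -0.2439  0.5878] op 0.0002954860478948491
shift [ 0.037  -0.007  -0.5357] turn [  0.2822 175.644   -0.9631]
```

View pics/l2.png

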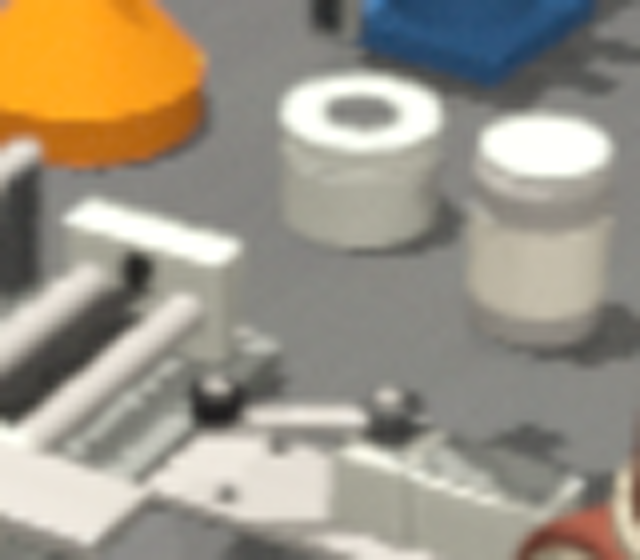

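```bash
python3 -c "
from h import *
print(ctrl.get_obs()['q'])
p=ctrl.get_image('side');t=ctrl.get_image('top')
print('side reset',at(p,(250+90/8-.4,235+241/8-.4),.068),'start',at(p,(250+155/8-.4,235+154/8-.4),.082))
cv2.imwrite('pics/st2.png',np.hstack([cv2.resize(x,(390,390),interpolation=cv2.INTER_CUBIC) for x in (t['img'][193:233,210:250,::-1],p['img'][245:285,245:285,::-1])]))
"
```

```text
[-0.5364 -0.1627  1.8307 -0.0067  1.4554  0.9461]
side reset [0.4104 0.3223 0.068 ] start [0.4006 0.3785 0.082 ]
```

View pics/st2.png

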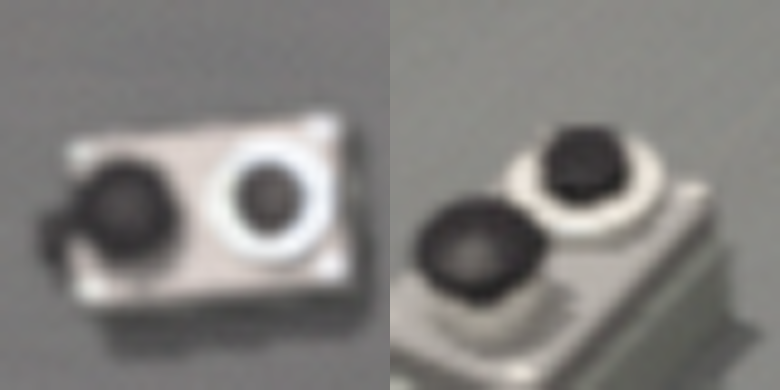

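>>> arm_command:
  steps:
    - [[0.002,0,-0.035],[0,0,0],0]
    - [[0.005,0,-0.08],[0,0,0],0]
    - [[0.008,0,-0.125],[0,0,0],0]
    - [[0.012,0,-0.17],[0,0,0],0]
    - [[0.015,0,-0.215],[0,0,0],0]

```text
t: 12.95
tool_pos: [0.4593, 0.004, 0.2149]
tool_rot: [-0.09, 2.161, -2.188]
contact_force: [0.6, 0.3, 0.1]
opening: 0.0001
```

```bash
python3 -c "
from h import *
go((.41,.3215,.2),(.985,.17))"
```

```text
t 12.95 pos [0.4593 0.004  0.2149] f [0.56   0.3243 0.0855] op 9.597529837095541e-05
shift [ 0.0213  0.0108 -0.3207] turn [ -0.7437 -94.7642   0.4067]
```

>>> arm_command:
  steps:
    - [[0.002,0,-0.035],[0,-8,0],0]
    - [[0.005,0,-0.075],[0,-16,0],0]
    - [[0.008,0,-0.115],[0,-24,0],0]
    - [[0.011,0,-0.155],[0,-32,0],0]
    - [[0.014,0,-0.195],[0,-40,0],0]

```text
t: 13.45
tool_pos: [0.4275, 0.1978, 0.2106]
tool_rot: [-0.736, 1.744, -1.77]
contact_force: [1.3, -0.3, -0.4]
opening: -0.0001
```

```bash
python3 -c "
from h import *
go((.41,.3215,.2),(.985,.17))"
```

```text
t 13.45 pos [0.4275 0.1978 0.2106] f [ 1.2823 -0.2761 -0.3716] op -6.140018274988361e-05
shift [-0.0757  0.0089 -0.0995] turn [ -0.4046 -54.4698   0.6841]
```

>>> arm_command:
  steps:
    - [[-0.02,0,-0.025],[0,-8,0],0]
    - [[-0.04,0,-0.05],[0,-16,0],0]
    - [[-0.06,0,-0.08],[0,-24,0],0]
    - [[-0.076,0.009,-0.1],[0,-32,0],0]
    - [[-0.076,0.009,-0.1],[0,-40,0],0]

```text
t: 13.95
tool_pos: [0.4084, 0.3233, 0.1965]
tool_rot: [-1.186, 1.256, -1.273]
contact_force: [-0.5, -0.2, -0.7]
opening: 0.0
```

```bash
python3 -c "
from h import *
go((.41,.3215,.2),(.985,.17))"
```

```text
t 13.95 pos [0.4084 0.3233 0.1965] f [-0.5068 -0.1521 -0.7055] op 4.929890695200519e-05
shift [ 0.0017 -0.0034  0.0018] turn [  0.1399 -13.9695   0.8596]
```

>>> arm_command:
  steps:
    - [[0.002,0,0.002],[0,-8,0.8],0]
    - [[0.002,0,0.002],[0,-14,0.8],0]
    - [[0.002,0,0.002],[0,-14,0.8],0]
    - [[0.002,0,0.002],[0,-14,0.8],0]

```text
t: 14.35
tool_pos: [0.4102, 0.3206, 0.1953]
tool_rot: [-1.289, 1.086, -1.083]
contact_force: [-0.1, 0.3, -0.1]
opening: 0.0
```

```bash
python3 -c "
from h import *
go((.41,.3205,.078),(.985,.17))
p=ctrl.get_image('side')
cv2.imwrite('pics/m2.png',cv2.resize(p['img'][200:300,210:320,::-1],None,fx=6,fy=6,interpolation=cv2.INTER_CUBIC))
"
```

```text
t 14.35 pos [0.4102 0.3206 0.1953] f [-0.1213  0.303  -0.1086] op 2.9953162427475776e-05
shift [-0.0002  0.1173  0.0003] turn [ 0.2496 -0.127   0.0885]
```

View pics/m2.png

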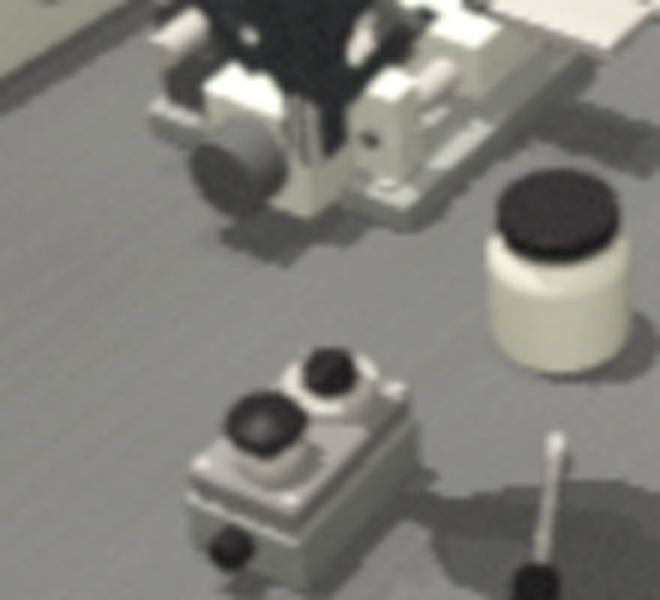

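>>> arm_command:
  steps:
    - [[0,0.035,0],[0,0,0],0]
    - [[0,0.07,0],[0,0,0],0]
    - [[0,0.1,0],[0,0,0],0]
    - [[0,0.114,0],[0,0,0],0]
    - [[0,0.114,0],[0,0,0],0]

```text
t: 14.9
tool_pos: [0.4083, 0.3194, 0.0792]
tool_rot: [-1.293, 1.088, -1.083]
contact_force: [-0.7, -0.2, 0.2]
opening: 0.0001
```

```bash
python3 -c "
from h import *
go((.41,.3205,.068),(.985,.17))
p=ctrl.get_image('side')
cv2.imwrite('pics/n2.png',cv2.resize(p['img'][225:300,225:305,::-1],None,fx=8,fy=8,interpolation=cv2.INTER_CUBIC))
"
```

```text
t 14.9 pos [0.4083 0.3194 0.0792] f [-0.6823 -0.1699  0.1612] op 8.003448492523124e-05
shift [-0.0008  0.0112  0.0019] turn [ 0.4891 -0.1562  0.1748]
```

View pics/n2.png

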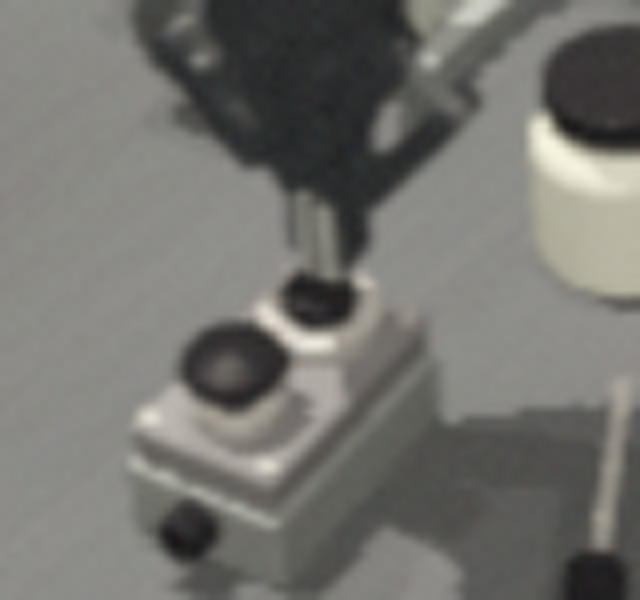

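>>> arm_command:
  steps:
    - [[-0.001,0.005,0.002],[0,0,0],0]
    - [[-0.001,0.009,0.002],[0,0,0],0]
    - [[-0.001,0.012,0.002],[0,0,0],0]

```text
t: 15.25
tool_pos: [0.4124, 0.3221, 0.0704]
tool_rot: [-1.287, 1.085, -1.084]
contact_force: [0.1, -0.7, 1.7]
opening: 0.0002
```

>>> arm_command:
  steps:
    - [[0,0.002,0],[0,0,0],0]
    - [[0,0.004,0],[0,0,0],0]

```text
t: 15.45
tool_pos: [0.4126, 0.3223, 0.0671]
tool_rot: [-1.286, 1.085, -1.084]
contact_force: [-2.1, -1.6, 4.4]
opening: -0.0001
```

>>> arm_command:
  steps:
    - [[0,0.003,-0.001],[0,0,0],0]
    - [[0,0.005,-0.001],[0,0,0],0]
    - [[0,0.006,-0.001],[0,0,0],0]

```text
t: 15.75
tool_pos: [0.4129, 0.3224, 0.0656]
tool_rot: [-1.287, 1.084, -1.085]
contact_force: [-10.1, -8.4, 30.6]
opening: 0.0002
```

>>> arm_command:
  steps:
    - [[0,0.002,0],[0,0,0],0]
    - [[0,0.002,0],[0,0,0],0]

```text
t: 15.95
tool_pos: [0.4135, 0.3227, 0.0659]
tool_rot: [-1.286, 1.083, -1.085]
contact_force: [-5.1, -4.3, 13.0]
opening: -0.0002
```

```bash
python3 -c "
from h import *
go((.41,.3215,.068),(.985,.17))
p=ctrl.get_image('side')
cv2.imwrite('pics/o2.png',cv2.resize(p['img'][235:290,235:290,::-1],None,fx=10,fy=10,interpolation=cv2.INTER_CUBIC))
print(ctrl.get_obs()['wrist_torque'])
"
```

```text
t 15.95 pos [0.4135 0.3227 0.0659] f [-5.0627 -4.2828 13.009 ] op -0.0002309919830884069
shift [ 0.0006 -0.0021 -0.0036] turn [ 0.0331 -0.1127  0.0957]
[-0.5787  0.8966  0.0092]
```

View pics/o2.png

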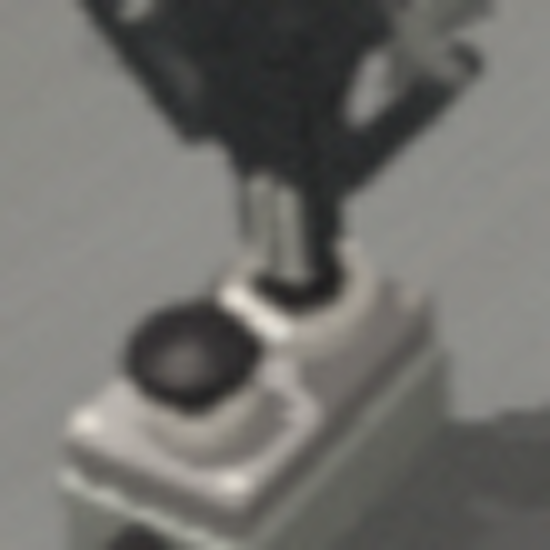

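>>> arm_command:
  steps:
    - [[0,-0.001,0],[0,0,0],0]
    - [[0,-0.001,0],[0,0,0],0]

```text
t: 16.2
tool_pos: [0.4137, 0.3229, 0.0676]
tool_rot: [-1.285, 1.083, -1.085]
contact_force: [-1.2, -1.1, 2.5]
opening: 0.0002
```

>>> arm_command:
  steps:
    - [[0,-0.001,0],[0,0,0],0]
    - [[0,-0.001,0],[0,0,0],0]

```text
t: 16.4
tool_pos: [0.4137, 0.323, 0.0687]
tool_rot: [-1.285, 1.083, -1.085]
contact_force: [-1.8, -1.1, 3.0]
opening: -0.0
```

>>> arm_command:
  steps:
    - [[0,-0.001,0],[0,0,0],0]
    - [[0,-0.001,0],[0,0,0],0]

```text
t: 16.6
tool_pos: [0.4137, 0.323, 0.0696]
tool_rot: [-1.285, 1.083, -1.085]
contact_force: [-0.5, -1.2, 2.8]
opening: -0.0002
```

>>> arm_command:
  steps:
    - [[0,-0.001,0],[0,0,0],0]
    - [[0,-0.001,0],[0,0,0],0]

```text
t: 16.8
tool_pos: [0.4137, 0.323, 0.0705]
tool_rot: [-1.285, 1.083, -1.085]
contact_force: [0.0, -0.2, 2.4]
opening: -0.0
```

>>> arm_command:
  steps:
    - [[0,-0.001,0],[0,0,0],0]
    - [[0,-0.001,0],[0,0,0],0]

```text
t: 17.0
tool_pos: [0.4137, 0.323, 0.0715]
tool_rot: [-1.285, 1.083, -1.085]
contact_force: [-0.8, -0.3, 1.7]
opening: -0.0003
```

>>> arm_command:
  steps:
    - [[0,-0.001,0],[0,0,0],0]
    - [[0,-0.001,0],[0,0,0],0]

```text
t: 17.2
tool_pos: [0.4136, 0.3229, 0.0723]
tool_rot: [-1.285, 1.083, -1.085]
contact_force: [-0.5, 0.3, -0.2]
opening: -0.0002
```

>>> arm_command:
  steps:
    - [[0,-0.001,0],[0,0,0],0]
    - [[0,-0.001,0],[0,0,0],0]

```text
t: 17.4
tool_pos: [0.4135, 0.3229, 0.0732]
tool_rot: [-1.285, 1.083, -1.085]
contact_force: [0.5, -0.2, 0.2]
opening: 0.0001
```

>>> arm_command:
  steps:
    - [[0,-0.001,0],[0,0,0],0]
    - [[0,-0.001,0],[0,0,0],0]

```text
t: 17.6
tool_pos: [0.4136, 0.3229, 0.0742]
tool_rot: [-1.285, 1.083, -1.085]
contact_force: [1.4, 0.1, 0.4]
opening: -0.0001
```

>>> arm_command:
  steps:
    - [[0,-0.03,0],[0,0,0],0]
    - [[0,-0.07,0],[0,0,0],0]
    - [[0,-0.11,0],[0,0,0],0]
    - [[0,-0.15,0],[0,0,0],0]
    - [[0,-0.16,0],[0,0,0],0]

```text
t: 18.1
tool_pos: [0.4157, 0.3244, 0.2404]
tool_rot: [-1.276, 1.079, -1.086]
contact_force: [1.1, 0.9, 0.6]
opening: -0.0
```

>>> arm_command:
  steps:
    - [[0,0,0],[0,0,0],0]
    - [[0,0,0],[0,0,0],0]
    - [[0,0,0],[0,0,0],0]

```text
t: 18.4
tool_pos: [0.4149, 0.3239, 0.2381]
tool_rot: [-1.279, 1.08, -1.086]
contact_force: [0.6, 0.3, 0.3]
opening: 0.0
```

```bash
python3 -c "
from h import *
go((.41,.3215,.068),(.985,.17))
p=ctrl.get_image('side');t=ctrl.get_image('top')
cv2.imwrite('pics/p2.png',cv2.resize(p['img'][130:310,180:420,::-1],None,fx=3.3,fy=3.3,interpolation=cv2.INTER_CUBIC))
cv2.imwrite('pics/p1.png',cv2.resize(t['img'][110:290,190:450,::-1],None,fx=3,fy=3,interpolation=cv2.INTER_CUBIC))
for k in ['tub','tin','piston','rocker_set','driver','wrench']:
  for q in (t,p):
    print(k,[np.round(b['position']) for b in ctrl.boxes_of(q,k)[:1]])
"
```

```text
t 18.4 pos [0.4149 0.3239 0.2381] f [0.6096 0.3216 0.299 ] op 3.0701180758092864e-05
shift [ 0.0017  0.1701 -0.0062] turn [-0.3452 -0.109  -0.0501]
tub [array([221., 281.])]
tub [array([245., 302.])]
tin [array([200., 428.])]
tin []
piston [array([166., 440.])]
piston [array([159., 341.])]
rocker_set [array([219., 282.])]
rocker_set [array([268., 173.])]
driver [array([151., 206.])]
driver [array([308., 297.])]
wrench [array([259., 418.])]
wrench [array([195., 408.])]
```

View pics/p1.png

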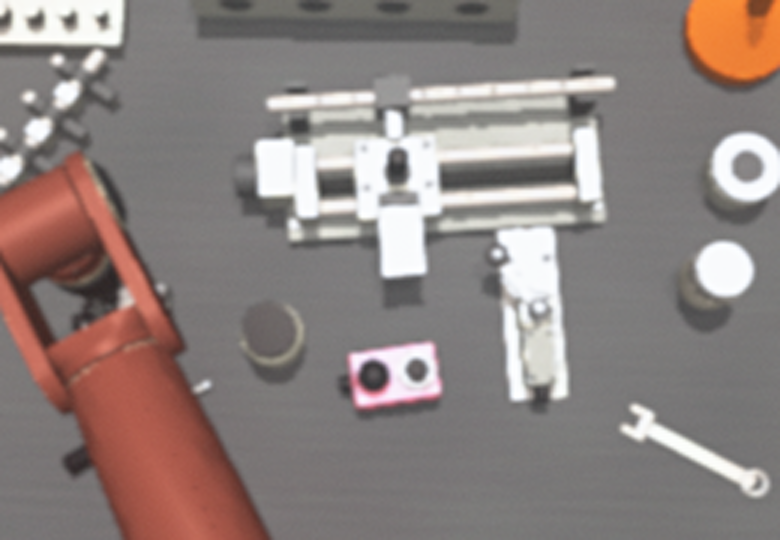

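View pics/p2.png

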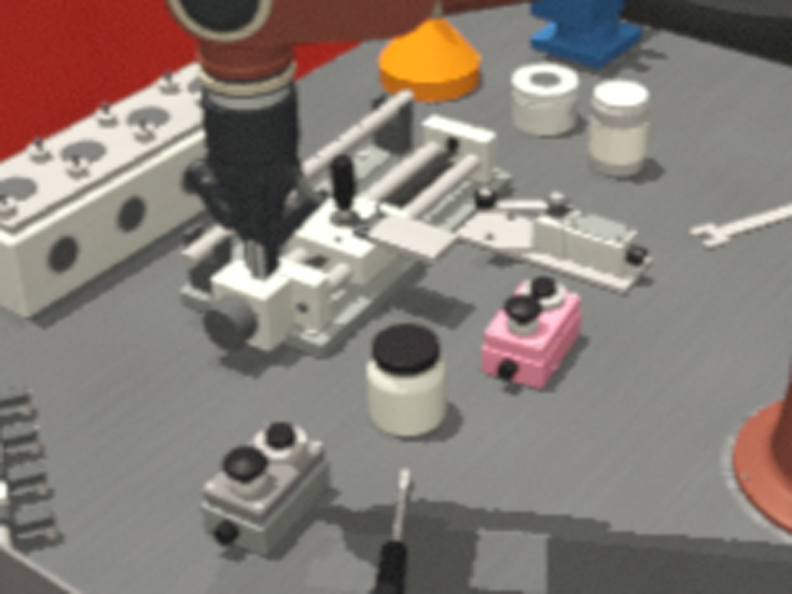

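```bash
python3 -c "
from station import ctrl
print(ctrl.finish_job())"
```

```text
the job is handed in; nothing more can be done
None
```

I did all three steps in the order asked and handed the job in at about 18.4 s, with the robot clear of everything.

- **Carriage:** I drew it back about 0.16 m by its handle. The last pictures show it well past the middle of its travel.
- **Roller arm:** I pushed it sideways with the shut fingers, without gripping it. The first push met the roller on the finger's edge, at about 11–12 N, so I backed off and moved over. The second push was lighter (up to about 4 N) and the arm snapped over. The last pictures show it still leaning towards the carriage.
- **Reset button:** I pressed it on the grey station, not the pink look-alike, down to a hard stop and let it come up. The force reached about 31 N for a moment at the stop.
- **Other things:** The start button was not touched. The other bench items show where they stood before, except part of the driver and rocker set, which the arm hid from above.

**Checks that disagreed:**
- The height readings during the press were about 4 mm above the nominal button height. Touch and stop were still about 6.4 mm apart, which fits the full 6 mm of travel.
- The finger was about 3 mm off the button's centre when I pressed.
- Some network detections in the last pictures were clearly wrong (for example "rocker_set" on the tub), so I went by the pictures instead.

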